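Take the finished vial out of the heating block

ROBOT

A 6-joint arm with a two-finger parallel gripper is mounted at the origin on the work surface. World frame = base frame: x ahead of the robot, y to its left, z up, the work surface at z = 0. Lengths are in mm, angles in rad, forces in N, time in s.
With the tool pointing down it reaches from about 375 to 975 mm from the base axis. Payload 3.8 kg.
Tool frame: the origin (TCP) lies between the finger pads; the fingertips stand 11 mm ahead of it and the grasp point (between the pads) lies 8 mm behind it; y points along the fingers, x is the direction in which the jaws open and shut, and the axes are right-handed (so a half turn about y gives the same grasp; the last joint's range is limited). The gripper opens to 85 mm and grips with 20 to 120 N. Pads are 22 mm wide; open, the fingers measure 114 mm over their backs; the gripper's body (76 mm by 85 mm) begins 54 mm behind the grasp point. The pads swing forward as they close: fully open they stand 13 mm farther back than shut.
Start: joints at [-1.3, 0.264, 1.604, -0, 1.274, -0.037], TCP at [204.494, -643.273, 242.28] pointing down, gripper open.
Joint ranges: [-2.63, 2.63], [-0.94, 2.18], [0.31, 2.57], [-1.31, 4.45], [0, 2.66], [-2.55, 2.55]. Speed limits (rad/s): [2.57, 2.57, 3.14, 3.14, 3.14, 3.14].

INTERFACE

Orientations are given as a 3x3 rotation matrix whose columns are the frame's x, y, z axes.
In Python, from rig import manip gives the robot as it stands.
- The arm moves only by the shell command python3 -m jog 'ROWS'. ROWS is JSON, a list of rows, each an object of numbers: "x", "y", "z": the shift along the tool's x, y, z in mm; "rx", "ry", "rz": the turn, a rotation vector about the tool's x, y, z in degrees; "claw": the opening, from 0 (shut) to 1 (fully open). A call has 1 to 20 rows; each row shifts and turns the commanded pose from where the row before left it, along the tool's axes as they then stand; what a row does not reach is not made up. A row lasts 1/10 s, in which the tool goes at most 50 mm and 8.59 degrees, less where a joint would pass 70% of its speed; a pose out of reach is approached as far as the arm can. A call is refused whole if a number of a shift passes 50 or a number of a turn 8.59, either way. A call with a gripper value outside its range is refused whole. The fingers move at their own pace and stop on an object; the grip force is fixed at half the most. Time passes only in rows, so rows that do not move let the fingers close. It gives the time, the measured TCP pose, the force and the opening at its end, in the units of the state.
- manip.observe(): the state, without advancing time (a new reading comes with each control period).
- manip.snapshot(name): name is "scene" or "top" or "wrist"; returns a dict with "color" (420x560x3 uint8, blue, green, red), "vertical_fov" (degrees; the focal length in pixels is half the picture's height over the tangent of half this angle, whatever the lens; pixels are square), "cx", "cy" (the principal point, pixels), "view" (4x4, takes a point from world to camera coordinates); the wrist camera has in their place "tool_from_camera" (4x4, takes a point from camera to tool coordinates, whose origin is the TCP and whose axes are the tool frame's). Camera axes: x right, y down, z forward; pixel columns grow to the right and rows downward; lengths in mm; the calibration is good to about 2 mm. A picture is of the moment at which its call begins: read the wrist's pose just before it. There is no depth.
- manip.hand_in(): hands the job in, once; it reports no verdict.
The state is a dict: "clock": time; "q": joint angles; "qvel": joint speeds; "joint_efforts": joint torques, N m; "tool_pos": TCP position; "eef_rot": TCP orientation; "wrist_force": force on the tool from outside, world axes, zero at the start; "torque": the same for the moment, N m; "grip_width": finger opening in mm.
Only numpy, scipy, OpenCV 4.12 (cv2) and the standard library are available. Lean on these libraries where they do the work, as an engineer would, in place of code of your own. Each camera call takes 0.05 s, during which the arm holds its last target. There are 200 camera calls.

TASK

The sample in the green-capped vial is done. First turn the red heating knob of the blue hotplate fully back anticlockwise to off, then draw that vial straight up out of the dark red heating block by its cap, without shifting the block. Keep it upright and set it down gently, standing wholly on the white tile; let go, and leave the other vials, the black knob, the amber bottle and the cork ring as they are.

Things in the scene. Friction and masses are not known exactly. Their poses are not given: they have to be found in the camera images.
- stirrer: Fixed blue stirrer hotplate, 270 (x) x 160 (y) mm, deck 85 mm high. Origin: centre of its underside, on the bench; its -x end, which faces the robot, carries the two knobs, its +x end the round heating plate (135 mm dia, top 98 mm high, centred at x = +55 mm).
- heat_knob (a joint): Angle of the red heating knob in rad: 0 is off, against a stop; it grows as the knob is turned clockwise seen from above (to 1.7). It starts between 0.7 and 1.3 and must be turned back anticlockwise to 0. Turns stiffly (0.04 N m) and stays where it is left.
- heat_knob_grip (a point): Grip point of the red heating knob, on its vertical axis, 37 mm above the hotplate's deck and 7 mm below the knob's top; at x = -75, y = +40 mm of the hotplate. The knob's grip is an upright bar 42 mm long, 14 mm thick and 32 mm tall (30 mm of it clear) on a disc of 44 mm dia, whose top lies 23 mm below this point. This point's x axis turns with the knob and runs along the bar; at off the bar lies along the hotplate's x axis.
- stir_knob (a joint): Angle of the black stirring knob in rad, a knob of the same form as the red one with its axis 80 mm from it, towards the hotplate's -y side (the right one seen from the robot); it is at 0 (off) already and is to be left alone.
- block: Dark red heating block, 124 x 124 x 50 mm, 0.9 kg, loose on the hotplate's plate (its top 148 mm above the bench), turned by up to about 17 degrees against the hotplate. Origin: centre of its underside. Four round pockets, 30 mm dia and 40 mm deep, open upward, at x = +-33, y = +-33 mm; three hold vials, with 1 mm of play all round.
- green_vial: 20 ml glass vial, 67 mm tall in all: clear glass body 28 mm dia and 42 mm tall, shoulder to 46 mm, then a green screw cap 24 mm dia that spans 47 to 67 mm above the origin. Origin: centre of its underside; z is up along its axis. It weighs 25 to 50 g. The one to take: it stands in one of the block's pockets, its underside 10 mm above the block's, so that only the cap (7 to 27 mm above the block's top face) can be gripped, and it must rise 40 mm to be free.
- white_vial_a: 20 ml glass vial, 67 mm tall in all: clear glass body 28 mm dia and 42 mm tall, shoulder to 46 mm, then a white screw cap 24 mm dia that spans 47 to 67 mm above the origin. Origin: centre of its underside; z is up along its axis. It weighs 25 to 50 g. Stands in another pocket of the block; leave it there.
- white_vial_b: 20 ml glass vial, 67 mm tall in all: clear glass body 28 mm dia and 42 mm tall, shoulder to 46 mm, then a white screw cap 24 mm dia that spans 47 to 67 mm above the origin. Origin: centre of its underside; z is up along its axis. It weighs 25 to 50 g. Stands in another pocket of the block; leave it there.
- tile: White ceramic tile lying fixed on the bench, 130 x 130 mm, 8 mm thick. Origin: centre of its underside, on the bench; x and y along its edges. The vial is to stand anywhere wholly on it.
- amber_bottle: Amber reagent bottle, 62 mm dia, 130 mm tall with its black cap, standing loose on the bench. Origin: centre of its underside. Leave it.
- cork_ring: Cork flask ring, 84 mm outer dia, 30 mm tall, lying loose on the bench. Origin: centre of its underside. Leave it.
Things that resemble listed ones, but are neither listed nor needed, are in the scene too. Leave any purple look-alike of the green_vial alone.

How it is judged:
By the outcome, as a careful person would: the job done as asked, in the order asked, and still so for the second after the job is handed in, with the robot touching nothing.
It also fails if it takes over 51 s, if anything falls off the work surface, if the arm or the gripper's body presses on something with over 40 N, if the wrist force passes 120 N, or if a joint passes its speed limit or range.

## Working session

There is one attempt and no reset: what is moved stays moved. The work goes in short steps, Python scripts to look and compute and a shell command to move; the robot and the scene stay as the last step left them, time stands still between calls to the robot, and variables do not carry over. Pictures are saved under pics/ and viewed, about 8 in all and at most 12, crops included, and the job is handed in when it is done.

```bash
mkdir -p pics; python3 - <<'E'
from rig import manip
import cv2,numpy as np
s=manip.observe()
print(s["clock"],s["tool_pos"],np.round(s["eef_rot"],3).tolist(),s["grip_width"])
for n in("top","scene"):
    d=manip.snapshot(n); cv2.imwrite(f"pics/{n}0.png",d["color"]); print(n,d["vertical_fov"],d["cx"],d["cy"],np.round(d["view"],4).tolist(),[k for k in d])
E
```

```text
0.0 [ 204.2994874  -642.5925343   240.96100998] [[0.303, -0.001, 0.953], [-0.953, 0.002, 0.303], [-0.002, -1.0, 0.0]] 85.39819765201617
top 51.910628228846896 287.8752503759267 205.1024336374234 [[0.0451, -0.999, -0.0012, -133.1536], [-0.9742, -0.0437, -0.2216, 601.7887], [0.2213, 0.0112, -0.9751, 987.4644], [0.0, 0.0, 0.0, 1.0]] ['color', 'vertical_fov', 'cx', 'cy', 'view']
scene 56.845568005674814 285.4199366610756 212.18514181556745 [[-0.2658, 0.964, -0.0046, 277.2328], [0.7597, 0.2065, -0.6166, -349.2052], [-0.5934, -0.1674, -0.7873, 1322.2467], [0.0, 0.0, 0.0, 1.0]] ['color', 'vertical_fov', 'cx', 'cy', 'view']
```

View pics/top0.png

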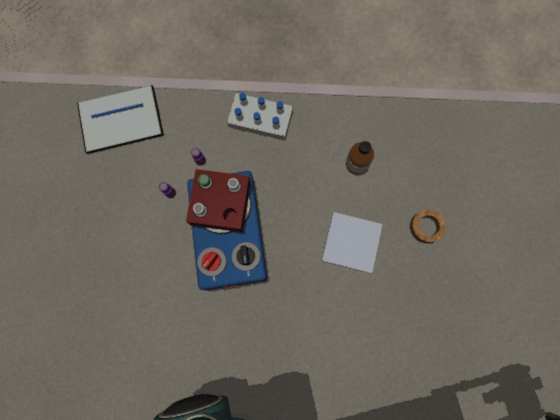

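View pics/scene0.png

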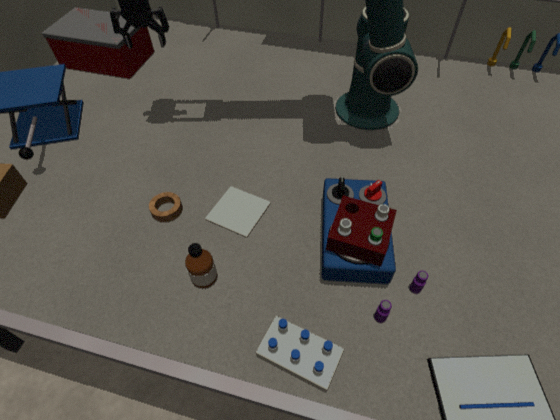

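The top picture shows the hotplate at (225,230), the green cap at (204,181), white caps at (233,184) and (199,210), the red knob at (211,261) and the tile at (353,243). The purple look-alikes are at (198,156) and (167,189), off the block. Only the green cap in the block's pocket fits the description. I'll confirm it in an enlarged crop.

```bash
cat > h.py <<'E'
import cv2,numpy as np
from rig import manip
def ray(d,u,v,z):
    f=210/np.tan(np.radians(d["vertical_fov"]/2)); V=np.array(d["view"]); R,t=V[:3,:3],V[:3,3]
    c=-R.T@t; r=R.T@np.array([(u-d["cx"])/f,(v-d["cy"])/f,1]); return (c+r*(z-c[2])/r[2])[:2]
def wcam(d,s):
    T=np.eye(4);T[:3,:3]=s["eef_rot"];T[:3,3]=s["tool_pos"]
    d["view"]=np.linalg.inv(T@np.array(d["tool_from_camera"])); return d
def proj(d,P):
    f=210/np.tan(np.radians(d["vertical_fov"]/2)); p=np.array(d["view"])@np.append(P,1); return f*p[0]/p[2]+d["cx"],f*p[1]/p[2]+d["cy"]
E
python3 - <<'E'
from h import *
d=manip.snapshot("top"); im=d["color"]
c=im[140:300,140:300]; cv2.imwrite("pics/crop1.png",cv2.resize(c,(600,600),interpolation=cv2.INTER_CUBIC)) 
hsv=cv2.cvtColor(im,cv2.COLOR_BGR2HSV)
def blobs(m,roi):
    M=np.zeros_like(m);x0,y0,x1,y1=roi;M[y0:y1,x0:x1]=m[y0:y1,x0:x1]
    cs=cv2.findContours(M,0,2)[0]; return max(cs,key=cv2.contourArea)
t=blobs(cv2.inRange(hsv,(0,0,120),(180,70,255)),(310,200,395,285)); r=cv2.minAreaRect(t)
print("tile",r,ray(d,*r[0],8),[ray(d,*p,8).round() for p in cv2.boxPoints(r)])
s=blobs(cv2.inRange(hsv,(100,120,50),(125,255,255)),(180,160,275,300))
r=cv2.minAreaRect(s);print("stir",r,[ray(d,*p,85).round() for p in cv2.boxPoints(r)])
k=blobs(cv2.inRange(hsv,(0,170,130),(8,255,255)),(195,245,230,280));r=cv2.minAreaRect(k);print("red",r,ray(d,*r[0],125),[ray(d,*p,129).round() for p in cv2.boxPoints(r)])
g=blobs(cv2.inRange(hsv,(45,80,40),(85,255,255)),(190,165,220,195));r=cv2.minAreaRect(g);print("green",r,ray(d,*r[0],170))
E
```

```text
tile ((352.5954895019531, 241.99891662597656), (52.76315689086914, 51.23446273803711), 13.392498016357422) [ 532.11817089 -273.63743808] [array([ 481., -195.]), array([ 610., -222.]), array([ 584., -354.]), array([ 456., -324.])]
stir ((225.13999938964844, 229.98001098632812), (110.59149932861328, 68.16509246826172), 81.8698959350586) [array([654., 150.]), array([686., -12.]), array([424., -65.]), array([395.,  89.])]
red ((207.1923065185547, 258.4615173339844), (8.043152809143066, 16.641006469726562), 33.6900634765625) [463.22295166  68.82678125] [array([452.,  85.]), array([483.,  67.]), array([474.,  51.]), array([442.,  69.])]
green ((203.75003051757812, 179.75001525878906), (12.020814895629883, 9.899494171142578), 45.0) [633.44049667  83.00519651]
```

View pics/crop1.png

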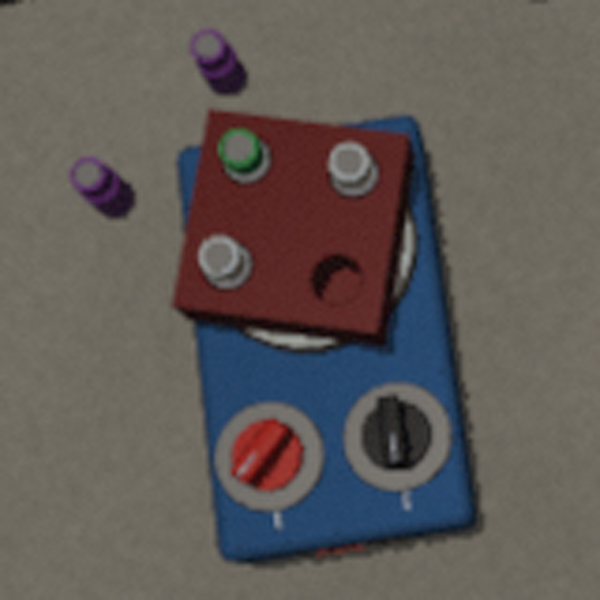

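Crop: the green cap (240,150) sits in the block's far-left pocket, so it's the vial to take. The purple ones stand on the bench. The red knob's disc is at (267,455), with its bar turned well clockwise of the hotplate's axis.

```bash
python3 - <<'E'
from h import *
d=manip.snapshot("top")
w=lambda a,b,z: ray(d,140+(a+.5)/3.75-.5,140+(b+.5)/3.75-.5,z)
R=w(267,455,99);B=w(396,433,99);print("red",R,"black",B,np.linalg.norm(R-B))
y=R-B;print("yaw knobs",np.degrees(np.arctan2(-y[0],y[1])))
for a,b in(((475,522),(413,118)),((223,560),(180,150))):
    v=w(*b,85)-w(*a,85);print("yaw side",np.degrees(np.arctan2(v[1],v[0])),np.linalg.norm(v))
v=w(288,430,129)-w(238,480,129);print("bar",np.degrees(np.arctan2(v[1],v[0])))
v=w(395,396,129)-w(397,465,129);print("blackbar",np.degrees(np.arctan2(v[1],v[0])))
for n,p in dict(green=(240,148),wa=(351,160),wb=(220,255)).items(): print(n,w(*p,175))
for p in((210,111),(411,133),(380,335),(176,304)):print(w(*p,148))
E
```

```text
red [460.25837253  64.94747486] black [477.28994536 -13.29805998] 80.07770098943185
yaw knobs 12.27992754814354
yaw side 12.038521842205226 263.8802097618259
yaw side 11.249001636382424 264.68216244510165
bar -41.36860106830925
blackbar 5.4968131078436
green [633.52237786  82.31235646]
wa [629.10293381  16.10336848]
wb [568.30664903  88.23932119]
[663.81786187 108.62707752]
[655.30318646 -15.33153312]
[529.78164021  -5.05334891]
[543.00614797 117.77080566]
```

```bash
python3 -m jog '[{"x":-33.2,"z":25.5},{"x":-33.2,"z":25.5},{"x":-33.2,"z":25.5},{"x":-33.2,"z":25.5},{"x":-33.2,"z":25.5},{"x":-33.2,"z":25.5},{"x":-33.2,"z":25.5},{"x":-33.2,"z":25.5},{"x":-33.2,"z":25.5},{"x":-33.2,"z":25.5},{"x":-33.2,"z":25.5},{"x":-33.2,"z":25.5},{"x":-33.2,"z":25.5},{"x":-33.2,"z":25.5},{"x":-33.2,"z":25.5},{"x":-33.2,"z":25.5},{"x":-33.2,"z":25.5},{"x":-33.2,"z":25.5}]'
python3 -m jog '[{"ry":8.4},{"ry":8.4},{"ry":8.4},{"ry":8.4},{"ry":8.4},{"ry":8.4},{"ry":8.4},{},{}]'
python3 - <<'E'
from h import *
s=manip.observe(); d=wcam(manip.snapshot("wrist"),s); cv2.imwrite("pics/w1.png",d["color"])
print(s["clock"],s["tool_pos"],np.round(s["eef_rot"],3).tolist(),s["q"],s["wrist_force"])
np.savez("w1.npz",**d)
print(proj(d,[460.3,65,99]),proj(d,[460.3,65,129]),proj(d,[633.5,82.3,175]))
E
```

```text
0.2 [ 204.37104114 -642.85168413  241.3914592 ] [[0.303, -0.0, 0.953], [-0.953, 0.001, 0.303], [-0.001, -1.0, 0.0]] [-1.29991067e+00  2.64514116e-01  1.60487706e+00  3.41177469e-06
  1.27367297e+00 -3.69094946e-02] [ 0.54446537 -0.77458687  0.49909186]
(np.float64(-1121.0604662682313), np.float64(-845.9860733919272)) (np.float64(-1427.033667491565), np.float64(-1054.636992029852)) (np.float64(-4675.061483844959), np.float64(-5046.991918786072))schema error: expected keys x, y, z, rx, ry, rz, claw
schema error: expected keys x, y, z, rx, ry, rz, claw
```

View pics/w1.png

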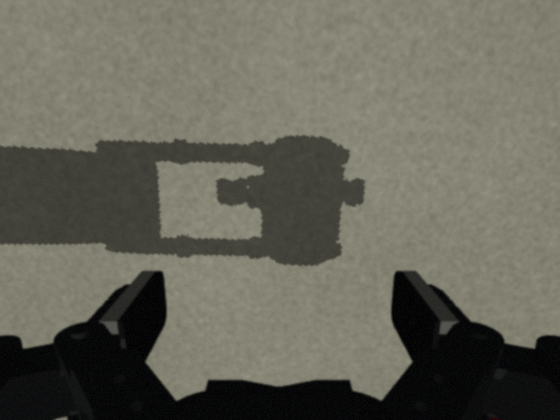

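The move was refused because every row needs all the keys, so that picture only shows bare bench. I'll resend it with full rows.

```bash
python3 -m jog '[{"x":-33.2,"y":0,"z":25.5,"rx":0,"ry":0,"rz":0,"claw":1},{"x":-33.2,"y":0,"z":25.5,"rx":0,"ry":0,"rz":0,"claw":1},{"x":-33.2,"y":0,"z":25.5,"rx":0,"ry":0,"rz":0,"claw":1},{"x":-33.2,"y":0,"z":25.5,"rx":0,"ry":0,"rz":0,"claw":1},{"x":-33.2,"y":0,"z":25.5,"rx":0,"ry":0,"rz":0,"claw":1},{"x":-33.2,"y":0,"z":25.5,"rx":0,"ry":0,"rz":0,"claw":1},{"x":-33.2,"y":0,"z":25.5,"rx":0,"ry":0,"rz":0,"claw":1},{"x":-33.2,"y":0,"z":25.5,"rx":0,"ry":0,"rz":0,"claw":1},{"x":-33.2,"y":0,"z":25.5,"rx":0,"ry":0,"rz":0,"claw":1},{"x":-33.2,"y":0,"z":25.5,"rx":0,"ry":0,"rz":0,"claw":1},{"x":-33.2,"y":0,"z":25.5,"rx":0,"ry":0,"rz":0,"claw":1},{"x":-33.2,"y":0,"z":25.5,"rx":0,"ry":0,"rz":0,"claw":1},{"x":-33.2,"y":0,"z":25.5,"rx":0,"ry":0,"rz":0,"claw":1},{"x":-33.2,"y":0,"z":25.5,"rx":0,"ry":0,"rz":0,"claw":1},{"x":-33.2,"y":0,"z":25.5,"rx":0,"ry":0,"rz":0,"claw":1},{"x":-33.2,"y":0,"z":25.5,"rx":0,"ry":0,"rz":0,"claw":1},{"x":-33.2,"y":0,"z":25.5,"rx":0,"ry":0,"rz":0,"claw":1},{"x":-33.2,"y":0,"z":25.5,"rx":0,"ry":0,"rz":0,"claw":1}]' && python3 -m jog '[{"x":0,"y":0,"z":0,"rx":0,"ry":8.4,"rz":0,"claw":1},{"x":0,"y":0,"z":0,"rx":0,"ry":8.4,"rz":0,"claw":1},{"x":0,"y":0,"z":0,"rx":0,"ry":8.4,"rz":0,"claw":1},{"x":0,"y":0,"z":0,"rx":0,"ry":8.4,"rz":0,"claw":1},{"x":0,"y":0,"z":0,"rx":0,"ry":8.4,"rz":0,"claw":1},{"x":0,"y":0,"z":0,"rx":0,"ry":8.4,"rz":0,"claw":1},{"x":0,"y":0,"z":0,"rx":0,"ry":8.4,"rz":0,"claw":1},{"x":0,"y":0,"z":0,"rx":0,"ry":0,"rz":0,"claw":1},{"x":0,"y":0,"z":0,"rx":0,"ry":0,"rz":0,"claw":1}]'
python3 - <<'E'
from h import *
s=manip.observe(); d=wcam(manip.snapshot("wrist"),s); cv2.imwrite("pics/w2.png",d["color"])
print(s["clock"],s["tool_pos"],np.round(s["eef_rot"],3).tolist(),s["q"],s["wrist_force"])
np.savez("w2.npz",**d)
print(proj(d,[460.3,65,99]),proj(d,[460.3,65,129]),proj(d,[633.5,82.3,175]))
E
```

```text
clock: 2.05
tool_pos: [461.1, 67.1, 242.5]
eef_rot: [[0.303, 0.001, 0.953], [-0.953, -0.0, 0.303], [0.0, -1.0, 0.001]]
wrist_force: [0.6, -1.0, -0.2]
grip_width: 85.3
clock: 2.95
tool_pos: [460.8, 65.3, 242.3]
eef_rot: [[-0.656, 0.0, 0.755], [-0.755, -0.0, -0.656], [-0.0, -1.0, 0.0]]
wrist_force: [-0.0, -0.8, 0.4]
grip_width: 85.2
2.95 [460.80095734  65.28635364 242.27506346] [[-0.656, 0.0, 0.755], [-0.755, -0.0, -0.656], [-0.0, -1.0, 0.0]] [ 8.72204060e-02 -1.41471725e-01  2.03277704e+00 -6.65354492e-06
  1.25027768e+00  2.37300469e+00] [-0.04394767 -0.81135579  0.435636  ]
(np.float64(278.11057667643126), np.float64(200.66172557107572)) (np.float64(278.1011777485227), np.float64(211.10181365765843)) (np.float64(9.658779261643588), np.float64(-7.882049623545953))
```

View pics/w2.png

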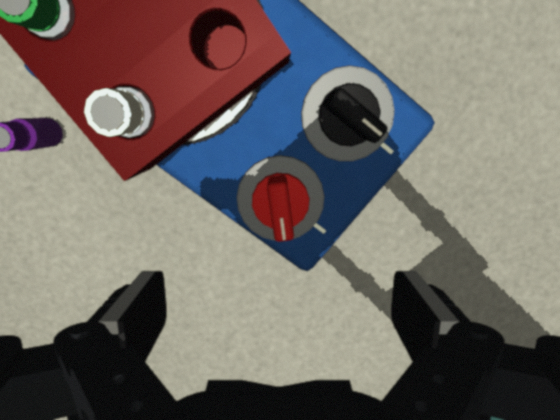

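The wrist picture shows the red disc at about (281,200), where I predicted (278,200.7). The bar runs from (279,180) to (284,238), so it is about 4.5° anticlockwise of the tool. I'll align, go down and close.

```bash
python3 -m jog '[{"x":1,"y":25,"z":0,"rx":0,"ry":-4.5,"rz":0,"claw":1},{"x":0,"y":25,"z":0,"rx":0,"ry":0,"rz":0,"claw":1},{"x":0,"y":25,"z":0,"rx":0,"ry":0,"rz":0,"claw":1},{"x":0,"y":20,"z":0,"rx":0,"ry":0,"rz":0,"claw":1},{"x":0,"y":15,"z":0,"rx":0,"ry":0,"rz":0,"claw":1},{"x":0,"y":10,"z":0,"rx":0,"ry":0,"rz":0,"claw":1},{"x":0,"y":5,"z":0,"rx":0,"ry":0,"rz":0,"claw":0.4},{"x":0,"y":0,"z":0,"rx":0,"ry":0,"rz":0,"claw":0},{"x":0,"y":0,"z":0,"rx":0,"ry":0,"rz":0,"claw":0},{"x":0,"y":0,"z":0,"rx":0,"ry":0,"rz":0,"claw":0},{"x":0,"y":0,"z":0,"rx":0,"ry":0,"rz":0,"claw":0},{"x":0,"y":0,"z":0,"rx":0,"ry":0,"rz":0,"claw":0},{"x":0,"y":0,"z":0,"rx":0,"ry":0,"rz":0,"claw":0},{"x":0,"y":0,"z":0,"rx":0,"ry":0,"rz":0,"claw":0}]'; python3 -c "
from h import *
s=manip.observe();print(s['torque'],s['q'])"
```

```text
clock: 4.4
tool_pos: [460.4, 64.2, 118.4]
eef_rot: [[-0.597, 0.0, 0.802], [-0.802, -0.001, -0.597], [0.0, -1.0, 0.001]]
wrist_force: [-2.5, -2.6, 5.3]
grip_width: 12.6
[-0.32550361  0.48634264 -0.01801256] [ 8.54609704e-02 -2.06865300e-02  2.16550724e+00 -9.18128324e-04
  9.96407482e-01  2.29634166e+00]
```

```bash
python3 -m jog '[{"x":0,"y":0,"z":0,"rx":0,"ry":-5,"rz":0,"claw":0},{"x":0,"y":0,"z":0,"rx":0,"ry":-5,"rz":0,"claw":0},{"x":0,"y":0,"z":0,"rx":0,"ry":-5,"rz":0,"claw":0},{"x":0,"y":0,"z":0,"rx":0,"ry":-5,"rz":0,"claw":0},{"x":0,"y":0,"z":0,"rx":0,"ry":-5,"rz":0,"claw":0},{"x":0,"y":0,"z":0,"rx":0,"ry":-5,"rz":0,"claw":0},{"x":0,"y":0,"z":0,"rx":0,"ry":-5,"rz":0,"claw":0},{"x":0,"y":0,"z":0,"rx":0,"ry":-5,"rz":0,"claw":0},{"x":0,"y":0,"z":0,"rx":0,"ry":-3,"rz":0,"claw":0}]'; python3 -c "
from h import *
s=manip.observe();print(s['torque'],np.degrees(np.arctan2(s['eef_rot'][1][2],s['eef_rot'][0][2])))"
python3 -m jog '[{"x":0,"y":0,"z":0,"rx":0,"ry":-2.5,"rz":0,"claw":0},{"x":0,"y":0,"z":0,"rx":0,"ry":-2.5,"rz":0,"claw":0},{"x":0,"y":0,"z":0,"rx":0,"ry":0,"rz":0,"claw":0}]'; python3 -c "
from h import *
s=manip.observe();print(s['torque'],np.degrees(np.arctan2(s['eef_rot'][1][2],s['eef_rot'][0][2])))"
```

```text
clock: 5.3
tool_pos: [460.6, 64.8, 118.4]
eef_rot: [[0.113, 0.001, 0.994], [-0.994, 0.001, 0.113], [-0.001, -1.0, 0.001]]
wrist_force: [-2.5, 1.2, 5.1]
grip_width: 13.0
[ 0.12429621  0.39556121 -0.02529938] 6.490458996308263
clock: 5.6
tool_pos: [460.8, 64.9, 118.3]
eef_rot: [[0.196, 0.001, 0.981], [-0.981, 0.001, 0.196], [-0.001, -1.0, 0.002]]
wrist_force: [-1.2, 0.4, 5.8]
grip_width: 12.9
[0.28795147 0.34087731 0.07215829] 11.320051268601734
```

```bash
for i in 1 ; do python3 -m jog '[{"x":0,"y":0,"z":0,"rx":0,"ry":-1.5,"rz":0,"claw":0},{"x":0,"y":0,"z":0,"rx":0,"ry":0,"rz":0,"claw":0}]' | head -1; python3 -c "
from h import *
s=manip.observe();print(s['torque'],np.degrees(np.arctan2(s['eef_rot'][1][2],s['eef_rot'][0][2])))"
python3 -m jog '[{"x":0,"y":0,"z":0,"rx":0,"ry":-1.5,"rz":0,"claw":0},{"x":0,"y":0,"z":0,"rx":0,"ry":0,"rz":0,"claw":0}]' | head -1; python3 -c "
from h import *
s=manip.observe();print(s['torque'],np.degrees(np.arctan2(s['eef_rot'][1][2],s['eef_rot'][0][2])))"
python3 -m jog '[{"x":0,"y":0,"z":0,"rx":0,"ry":-1.5,"rz":0,"claw":0},{"x":0,"y":0,"z":0,"rx":0,"ry":0,"rz":0,"claw":0}]' | head -1; python3 -c "
from h import *
s=manip.observe();print(s['torque'],np.degrees(np.arctan2(s['eef_rot'][1][2],s['eef_rot'][0][2])))"
done
```

```text
clock: 5.8
[ 0.16951625  0.33618158 -0.94134273] 12.652095915292763
clock: 6.0
[ 0.09972031  0.34872119 -1.49957663] 14.052012690402202
clock: 6.2
[ 0.02800501  0.41597275 -1.99162387] 15.464603408494334
```

Torque jumped at about 12°, which is the stop and also the hotplate's axis. Next: release, rise, and move above the green vial.

```bash
python3 -m jog '[{"x":0,"y":0,"z":0,"rx":0,"ry":0,"rz":0,"claw":0.5},{"x":0,"y":0,"z":0,"rx":0,"ry":0,"rz":0,"claw":0.5},{"x":0,"y":0,"z":0,"rx":0,"ry":0,"rz":0,"claw":0.5},{"x":0,"y":0,"z":0,"rx":0,"ry":0,"rz":0,"claw":0.5},{"x":0,"y":-15,"z":0,"rx":0,"ry":0,"rz":0,"claw":0.5},{"x":0,"y":-25,"z":0,"rx":0,"ry":0,"rz":0,"claw":0.5},{"x":0,"y":-30,"z":0,"rx":0,"ry":0,"rz":0,"claw":0.5},{"x":0,"y":-30,"z":0,"rx":0,"ry":0,"rz":0,"claw":0.5},{"x":0,"y":-25,"z":0,"rx":0,"ry":0,"rz":0,"claw":0.5},{"x":5.9,"y":0,"z":34.2,"rx":0,"ry":0,"rz":0,"claw":0.5},{"x":5.9,"y":0,"z":34.2,"rx":0,"ry":0,"rz":0,"claw":0.5},{"x":5.9,"y":0,"z":34.2,"rx":0,"ry":0,"rz":0,"claw":0.5},{"x":5.9,"y":0,"z":34.2,"rx":0,"ry":0,"rz":0,"claw":0.5},{"x":5.9,"y":0,"z":34.2,"rx":0,"ry":0,"rz":0,"claw":0.5},{"x":0,"y":0,"z":0,"rx":0,"ry":-8.3,"rz":0,"claw":0.5},{"x":0,"y":0,"z":0,"rx":0,"ry":-8.3,"rz":0,"claw":0.5},{"x":0,"y":0,"z":0,"rx":0,"ry":-8.3,"rz":0,"claw":0.5},{"x":0,"y":0,"z":0,"rx":0,"ry":0,"rz":0,"claw":0.5},{"x":0,"y":0,"z":0,"rx":0,"ry":0,"rz":0,"claw":0.5}]'
python3 - <<'E'
from h import *
s=manip.observe(); d=wcam(manip.snapshot("wrist"),s)
t=manip.snapshot("top")["color"]
a=cv2.resize(d["color"],(480,360)); b=cv2.resize(t[235:300,190:275],(320,245),interpolation=cv2.INTER_CUBIC)
cv2.imwrite("pics/w3.png",d["color"]); o=np.zeros((360,800,3),np.uint8);o[:,:480]=a;o[:245,480:]=b;cv2.imwrite("pics/w3c.png",o)
np.savez("w3.npz",**d)
print(proj(d,[633.5,82.3,175]))
E
```

```text
clock: 8.1
tool_pos: [632.6, 82.8, 241.9]
eef_rot: [[0.65, -0.001, 0.76], [-0.76, -0.0, 0.65], [-0.0, -1.0, -0.0]]
wrist_force: [0.1, 0.0, -0.2]
grip_width: 42.8
(np.float64(281.3092985717874), np.float64(231.7536858884895))
```

View pics/w3c.png

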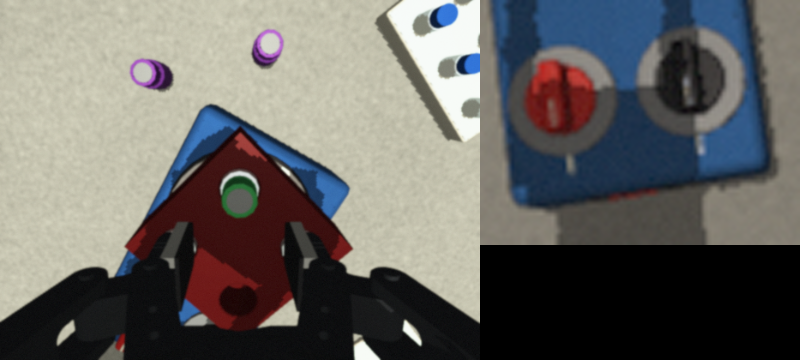

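The right crop shows the red bar now parallel to the black one, so the knob is off. In the wrist view the green cap is near (279,232) full-scale, between the pads, with fingers clear of the white caps. One numeric check of the sideways offset before descending.

```bash
cat > cap.py <<'E'
from h import *
import sys
s=manip.observe(); d=wcam(manip.snapshot("wrist"),s); im=d["color"]
hsv=cv2.cvtColor(im,cv2.COLOR_BGR2HSV); m=cv2.inRange(hsv,(45,80,30),(85,255,255))
m=cv2.morphologyEx(m,cv2.MORPH_OPEN,np.ones((3,3)))
c=max(cv2.findContours(m,0,2)[0],key=cv2.contourArea); x,y,w,h=cv2.boundingRect(c); print("bbox",x,y,w,h,"u",x+(w-1)/2)
(u,v),r=cv2.minEnclosingCircle(c); print("circ",u,v,r)
R=np.array(s["eef_rot"]);p=np.array(s["tool_pos"])
zt=float(sys.argv[1]) if len(sys.argv)>1 else 175
top=(x+(w-1)/2, y+h-w/2)   # top disc = lowest circle of bbox (nearest)
for q in((u,v),top):
    g=np.append(ray(d,*q,zt),zt); print("cap",g.round(1),"tool off",(R.T@(g-p)).round(1))
for k in(0,20,40,67): print("axis u",k,np.round(proj(d,p+R@[0,k,0]),1))
g=cv2.cvtColor(im,cv2.COLOR_BGR2GRAY).astype(int)
for row in (300,310,320): print(row,[ (i,int(g[row,i+3]-g[row,i-3])) for i in range(180,380) if abs(g[row,i+3]-g[row,i-3])>45])
E
python3 cap.py
```

```text
bbox 258 206 43 48 u 279.0
circ 279.0752258300781 229.59735107421875 23.946754455566406
cap [633.6  84.  175. ] tool off [-0.3 67.2  1.5]
cap [632.3  82.9 175. ] tool off [-0.3 67.2 -0.2]
axis u 0 [280.2 287.4]
axis u 20 [279.9 266.4]
axis u 40 [279.7 249.9]
axis u 67 [279.5 232.3]
300 [(186, 52), (187, 55), (188, 57), (189, 50), (201, -56), (202, -63), (203, -69), (204, -63), (205, -57), (352, 58), (353, 65), (354, 63), (355, 65), (356, 51), (368, -54), (369, -61), (370, -66), (371, -50)]
310 [(194, 61), (195, 95), (196, 117), (197, 118), (198, 115), (199, 87), (201, -58), (202, -99), (203, -105), (204, -100), (205, -100), (206, -74), (226, 46), (350, 48), (351, 84), (352, 97), (353, 105), (354, 99), (355, 87), (356, 47), (358, -94), (359, -114), (360, -123), (361, -116), (362, -96), (363, -55)]
320 []
```

```bash
python3 -m jog '[{"x":-0.4,"y":20,"z":0,"rx":0,"ry":0,"rz":0,"claw":0.5},{"x":0,"y":20,"z":0,"rx":0,"ry":0,"rz":0,"claw":0.5},{"x":0,"y":16,"z":0,"rx":0,"ry":0,"rz":0,"claw":0.5},{"x":0,"y":12,"z":0,"rx":0,"ry":0,"rz":0,"claw":0.45},{"x":0,"y":6,"z":0,"rx":0,"ry":0,"rz":0,"claw":0.42},{"x":0,"y":3,"z":0,"rx":0,"ry":0,"rz":0,"claw":0.4},{"x":0,"y":0,"z":0,"rx":0,"ry":0,"rz":0,"claw":0.36},{"x":0,"y":0,"z":0,"rx":0,"ry":0,"rz":0,"claw":0.33},{"x":0,"y":0,"z":0,"rx":0,"ry":0,"rz":0,"claw":0.3},{"x":0,"y":0,"z":0,"rx":0,"ry":0,"rz":0,"claw":0.28},{"x":0,"y":0,"z":0,"rx":0,"ry":0,"rz":0,"claw":0.25},{"x":0,"y":0,"z":0,"rx":0,"ry":0,"rz":0,"claw":0.2},{"x":0,"y":0,"z":0,"rx":0,"ry":0,"rz":0,"claw":0.1},{"x":0,"y":0,"z":0,"rx":0,"ry":0,"rz":0,"claw":0},{"x":0,"y":0,"z":0,"rx":0,"ry":0,"rz":0,"claw":0}]'
```

```text
clock: 9.75
tool_pos: [633.3, 83.1, 166.4]
eef_rot: [[0.653, 0.002, 0.758], [-0.758, 0.0, 0.653], [0.001, -1.0, 0.002]]
wrist_force: [-0.4, -0.2, 5.8]
grip_width: 21.8
```

```bash
python3 -m jog '[{"x":0,"y":-2,"z":0,"rx":0,"ry":0,"rz":0,"claw":0},{"x":0,"y":-4,"z":0,"rx":0,"ry":0,"rz":0,"claw":0},{"x":0,"y":-4,"z":0,"rx":0,"ry":0,"rz":0,"claw":0},{"x":0,"y":-4,"z":0,"rx":0,"ry":0,"rz":0,"claw":0},{"x":0,"y":-4,"z":0,"rx":0,"ry":0,"rz":0,"claw":0},{"x":0,"y":-4,"z":0,"rx":0,"ry":0,"rz":0,"claw":0},{"x":0,"y":-4,"z":0,"rx":0,"ry":0,"rz":0,"claw":0},{"x":0,"y":-4,"z":0,"rx":0,"ry":0,"rz":0,"claw":0},{"x":0,"y":-4,"z":0,"rx":0,"ry":0,"rz":0,"claw":0},{"x":0,"y":-4,"z":0,"rx":0,"ry":0,"rz":0,"claw":0},{"x":0,"y":-4,"z":0,"rx":0,"ry":0,"rz":0,"claw":0},{"x":0,"y":-4,"z":0,"rx":0,"ry":0,"rz":0,"claw":0},{"x":0,"y":-8,"z":0,"rx":0,"ry":0,"rz":0,"claw":0},{"x":0,"y":-15,"z":0,"rx":0,"ry":0,"rz":0,"claw":0},{"x":0,"y":-15,"z":0,"rx":0,"ry":0,"rz":0,"claw":0},{"x":0,"y":-10,"z":0,"rx":0,"ry":0,"rz":0,"claw":0},{"x":0,"y":0,"z":0,"rx":0,"ry":0,"rz":0,"claw":0}]'
python3 - <<'E'
from h import *
s=manip.observe(); d=wcam(manip.snapshot("wrist"),s); cv2.imwrite("pics/w4.png",d["color"])
t=manip.snapshot("scene"); c=t["color"][150:300,290:440]
o=np.zeros((400,800,3),np.uint8);o[:300,:400]=cv2.resize(d["color"],(400,300));o[:,400:]=cv2.resize(c,(400,400),interpolation=cv2.INTER_CUBIC);cv2.imwrite("pics/w4c.png",o)
R=np.array(s["eef_rot"]);print((R.T@(np.array([533,-274,0])-s["tool_pos"])).round(1))
E
```

```text
clock: 11.45
tool_pos: [634.1, 83.3, 262.8]
eef_rot: [[0.653, 0.005, 0.758], [-0.758, 0.0, 0.653], [0.003, -1.0, 0.004]]
wrist_force: [0.1, 0.6, -0.4]
grip_width: 21.8
[ 203.9  262.  -310.9]
```

View pics/w4c.png

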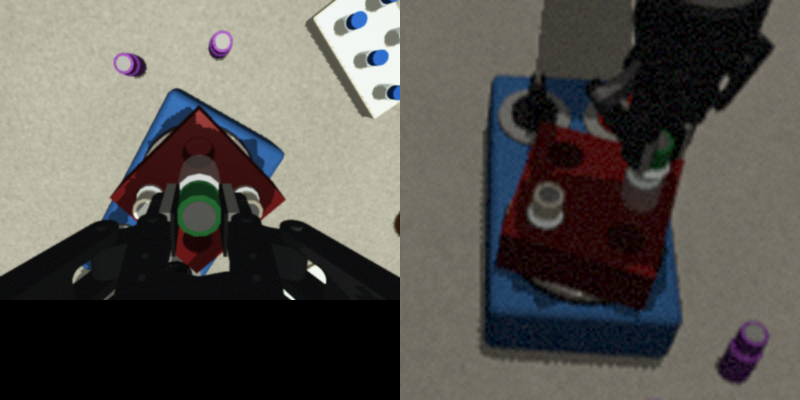

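The vial is held upright (cap at (200,215) in the wrist view) and its pocket is empty. The block and white vials are in place. Moving to the tile.

```bash
python3 -m jog '[{"x":10,"y":0,"z":-15,"rx":0,"ry":0,"rz":0,"claw":0},{"x":20,"y":0,"z":-30,"rx":0,"ry":0,"rz":0,"claw":0},{"x":22,"y":0,"z":-34,"rx":0,"ry":0,"rz":0,"claw":0},{"x":22,"y":0,"z":-34,"rx":0,"ry":0,"rz":0,"claw":0},{"x":22,"y":0,"z":-34,"rx":0,"ry":0,"rz":0,"claw":0},{"x":22,"y":0,"z":-34,"rx":0,"ry":0,"rz":0,"claw":0},{"x":22,"y":0,"z":-34,"rx":0,"ry":0,"rz":0,"claw":0},{"x":22,"y":0,"z":-34,"rx":0,"ry":0,"rz":0,"claw":0},{"x":22,"y":0,"z":-34,"rx":0,"ry":0,"rz":0,"claw":0},{"x":12,"y":0,"z":-18,"rx":0,"ry":0,"rz":0,"claw":0},{"x":8,"y":0,"z":-10,"rx":0,"ry":0,"rz":0,"claw":0},{"x":0,"y":0,"z":0,"rx":0,"ry":0,"rz":0,"claw":0}]' && python3 -m jog '[{"x":0,"y":15,"z":0,"rx":0,"ry":0,"rz":0,"claw":0},{"x":0,"y":25,"z":0,"rx":0,"ry":0,"rz":0,"claw":0},{"x":0,"y":30,"z":0,"rx":0,"ry":0,"rz":0,"claw":0},{"x":0,"y":30,"z":0,"rx":0,"ry":0,"rz":0,"claw":0},{"x":0,"y":30,"z":0,"rx":0,"ry":0,"rz":0,"claw":0},{"x":0,"y":25,"z":0,"rx":0,"ry":0,"rz":0,"claw":0},{"x":0,"y":15,"z":0,"rx":0,"ry":0,"rz":0,"claw":0},{"x":0,"y":10,"z":0,"rx":0,"ry":0,"rz":0,"claw":0},{"x":0,"y":0,"z":0,"rx":0,"ry":0,"rz":0,"claw":0},{"x":0,"y":0,"z":0,"rx":0,"ry":0,"rz":0,"claw":0}]'
python3 - <<'E'
from h import *
t=manip.snapshot("scene"); c=t["color"][150:270,160:320]; cv2.imwrite("pics/s5.png",cv2.resize(c,(640,480),interpolation=cv2.INTER_CUBIC))
E
```

```text
clock: 12.75
tool_pos: [528.9, -275.9, 258.5]
eef_rot: [[0.651, -0.001, 0.759], [-0.759, 0.0, 0.651], [-0.001, -1.0, -0.001]]
wrist_force: [-0.7, -0.1, -0.8]
grip_width: 21.9
clock: 13.75
tool_pos: [530.8, -274.4, 80.1]
eef_rot: [[0.653, 0.001, 0.757], [-0.757, -0.001, 0.653], [0.001, -1.0, 0.001]]
wrist_force: [0.3, -0.4, 0.4]
grip_width: 21.8
```

View pics/s5.png

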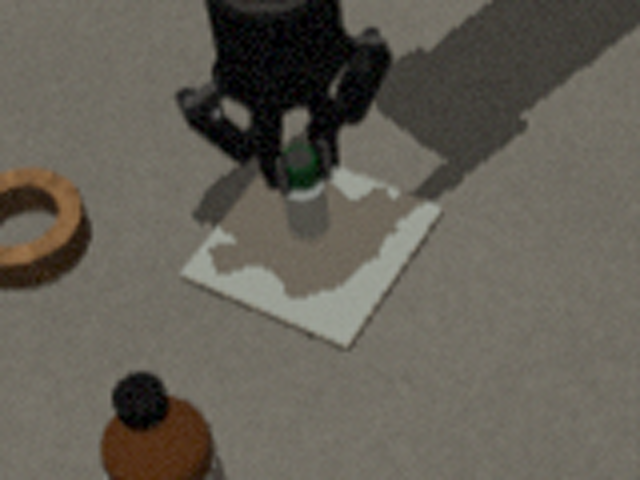

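The vial hangs over the middle of the tile (bottom at (308,230)), about 14 mm up by my estimate. Lowering slowly.

```bash
python3 -m jog '[{"x":0,"y":3,"z":0,"rx":0,"ry":0,"rz":0,"claw":0},{"x":0,"y":3,"z":0,"rx":0,"ry":0,"rz":0,"claw":0},{"x":0,"y":3,"z":0,"rx":0,"ry":0,"rz":0,"claw":0},{"x":0,"y":1.5,"z":0,"rx":0,"ry":0,"rz":0,"claw":0},{"x":0,"y":1,"z":0,"rx":0,"ry":0,"rz":0,"claw":0},{"x":0,"y":0,"z":0,"rx":0,"ry":0,"rz":0,"claw":0}]' | grep -E "pos|force"
python3 -m jog '[{"x":0,"y":1,"z":0,"rx":0,"ry":0,"rz":0,"claw":0},{"x":0,"y":0,"z":0,"rx":0,"ry":0,"rz":0,"claw":0}]' | grep -E "pos|force"
python3 -m jog '[{"x":0,"y":1,"z":0,"rx":0,"ry":0,"rz":0,"claw":0},{"x":0,"y":0,"z":0,"rx":0,"ry":0,"rz":0,"claw":0}]' | grep -E "pos|force"
```

```text
tool_pos: [529.8, -274.3, 67.5]
wrist_force: [0.3, 0.4, -1.1]
tool_pos: [530.0, -274.4, 66.7]
wrist_force: [0.2, -0.0, -0.8]
tool_pos: [530.2, -274.5, 66.5]
wrist_force: [-0.3, -0.5, 3.9]
```

Contact (about 4 N). Release and rise.

```bash
python3 -m jog '[{"x":0,"y":0,"z":0,"rx":0,"ry":0,"rz":0,"claw":0.3},{"x":0,"y":0,"z":0,"rx":0,"ry":0,"rz":0,"claw":0.35},{"x":0,"y":0,"z":0,"rx":0,"ry":0,"rz":0,"claw":0.45},{"x":0,"y":0,"z":0,"rx":0,"ry":0,"rz":0,"claw":0.6},{"x":0,"y":0,"z":0,"rx":0,"ry":0,"rz":0,"claw":0.6},{"x":0,"y":0,"z":0,"rx":0,"ry":0,"rz":0,"claw":0.6},{"x":0,"y":-5,"z":0,"rx":0,"ry":0,"rz":0,"claw":0.6},{"x":0,"y":-15,"z":0,"rx":0,"ry":0,"rz":0,"claw":0.6},{"x":0,"y":-30,"z":0,"rx":0,"ry":0,"rz":0,"claw":0.6},{"x":0,"y":-30,"z":0,"rx":0,"ry":0,"rz":0,"claw":0.6},{"x":0,"y":-30,"z":0,"rx":0,"ry":0,"rz":0,"claw":0.6},{"x":0,"y":-30,"z":0,"rx":0,"ry":0,"rz":0,"claw":0.6},{"x":0,"y":-30,"z":0,"rx":0,"ry":0,"rz":0,"claw":0.6},{"x":0,"y":-20,"z":-40,"rx":0,"ry":0,"rz":0,"claw":0.6},{"x":0,"y":0,"z":-40,"rx":0,"ry":0,"rz":0,"claw":0.6},{"x":0,"y":0,"z":0,"rx":0,"ry":0,"rz":0,"claw":0.6},{"x":0,"y":0,"z":0,"rx":0,"ry":0,"rz":0,"claw":0.6}]'
python3 - <<'E'
from h import *
t=manip.snapshot("top")["color"]; s=manip.snapshot("scene")["color"]
o=np.zeros((560,800,3),np.uint8)
o[:280,:]=cv2.resize(t[130:300,150:450],(800,453))[173-100:453-100]
o[280:,:]=cv2.resize(s[150:290,140:420],(560,280)) .repeat(1,0)[:, :560] if False else cv2.resize(s[160:275,130:430],(800,307))[:280]
cv2.imwrite("pics/f.png",o)
d0=cv2.imread("pics/top0.png"); x=cv2.absdiff(t,d0).max(2)[150:300,150:280]; print("changed px in hotplate area",(x>50).sum())
print("clock",manip.observe()["clock"])
E
```

```text
clock: 16.5
tool_pos: [469.1, -327.1, 257.2]
eef_rot: [[0.651, 0.002, 0.759], [-0.759, -0.001, 0.651], [0.002, -1.0, 0.001]]
wrist_force: [-0.6, 0.2, -0.9]
grip_width: 51.1
changed px in hotplate area 222
clock 16.6
```

View pics/f.png

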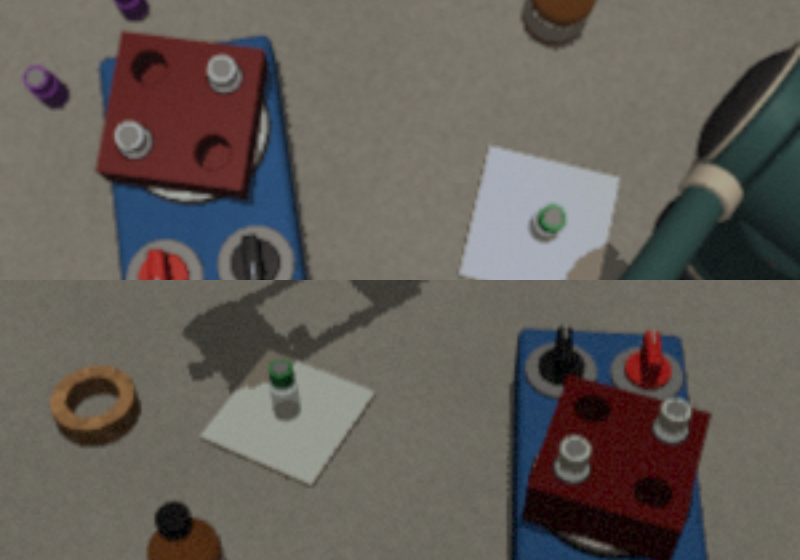

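The vial stands upright at the tile's middle (550,220), and the block and white vials haven't moved. One last look at the knobs to check the angle before handing in.

```bash
python3 - <<'E'
from h import *
d=manip.snapshot("top"); t=d["color"]; a=cv2.imread("pics/top0.png")
f=lambda i:cv2.resize(i[160:290,180:270],(400,578),interpolation=cv2.INTER_CUBIC)
cv2.imwrite("pics/k.png",np.hstack([f(a),f(t)]))
E
```

```text
(no output)
```

View pics/k.png

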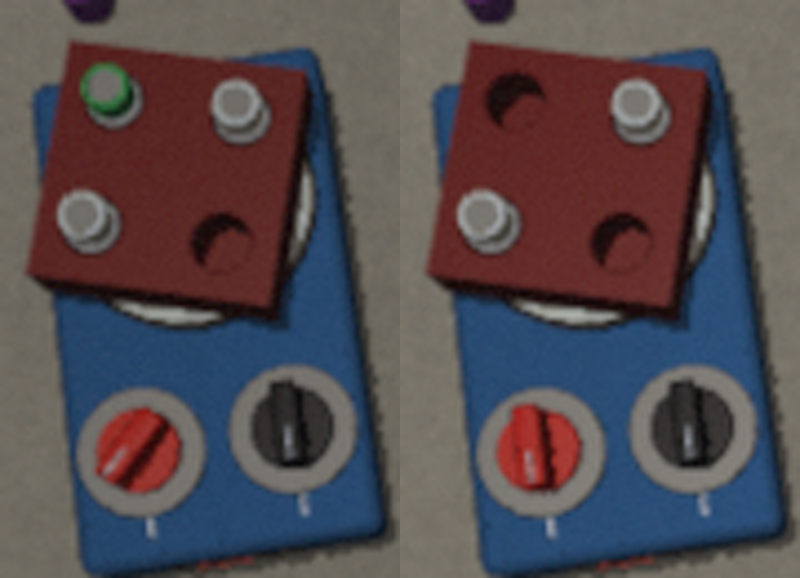

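Before and after: the red bar is now parallel to the black one and in line with its mark, and the block, white vials and black knob are unchanged. Handing in.

```bash
python3 -c "
from rig import manip
print(manip.hand_in())"
```

```text
the job is handed in; nothing more can be done
None
```

The job is done and handed in at about 16.7 s of the 51 s allowed. I turned the red heating knob anticlockwise until the torque jumped at its stop. Then I drew the green-capped vial straight up by its cap and set it down on the white tile with about 4 N of contact, released it and moved clear.

- **Knob:** in the last pictures the red bar is parallel to the black knob's bar. That is an eye check, as I could not read the joint angle itself.
- **Vial:** it stands upright near the middle of the tile, with the gripper open and well clear of it.
- **Rest of the scene:** the block, both white vials and the black knob look the same as before in a side-by-side view. The amber bottle and the cork ring look untouched, but I did not measure them.
- **Failures:** one early set of moves was refused for missing keys, so nothing moved. No check failed or disagreed.

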